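# Run a pot on the banding wheel and stop it at the pointer

### The job

Check how the pot runs on the free-spinning banding wheel: by strokes on its hand peg, get the wheel turning anticlockwise (seen from above) at about 15 turns a minute and keep it between 12 and 18 for 10 seconds on end; it needs fresh strokes, and the peg is out of reach while under the clear hood. Then bring the wheel gently to a stop with the peg lined up with the steel pointer, and let go. Never whirl the wheel above 22 turns a minute, do not bang the peg or hood, and leave the pot on the middle of the wheel and the other things where they are.

Things in the scene. Friction and masses are not known exactly. Their poses are not given: they have to be found in the camera images.
- wheel (a joint): angle of the wheel head, rad, growing without end when it turns anticlockwise seen from above; at 0 the peg is on the stand's +x side, under the hood. Disc 300 mm across, 16 mm thick, top 75 mm above the table. Inertia about 0.040 kg m2 (varies 30 %), drag 0.001 N m s/rad plus dry 0.0025 N m: it loses some 6 % of its speed a second. 15 turns a minute = 1.57 rad/s, 12 = 1.26, 18 = 1.88, 22 = 2.30
- peg_top (a point): centre of the top of the wheel's hand peg: an upright wooden cylinder 30 mm in diameter and 45 mm tall on the disc, 125 mm from the axis, spanning 75 to 120 mm above the table. Its side can be pushed with the closed fingers; at the start it is clear of the hood
- axis_top (a point): the wheel's axis at the disc's upper face, 75 mm above the table; the axis is vertical. Its frame is that of the stand
- stop_mark (a point): where the centre of the peg's top must be when stopped: on the peg's circle (125 mm from the axis), in line with the dark steel pointer, a flat arrowhead 30 mm wide that lies just outside the disc's edge, its tip 165 mm from the axis and its top 89 mm above the table. It is in the open part of the circle, 2.95 to 3.85 rad anticlockwise from the stand's +x
- stand: fixed stand on a plywood plate 360 x 360 x 12 mm; origin on the table under the axis, x towards the hood (roughly away from the robot), z up. A clear plastic hood with an aluminium front edge covers the disc beyond x = 58 mm: roof 135 to 143 mm above the table, x 58 to 176, y -176 to 176 mm, walls at sides and back. The peg runs under it, out of reach, while within 1.25 rad of the stand's +x
- pot: squat grey clay pot standing loose on the middle of the disc, 100 mm in its widest diameter, 66 mm tall, about 0.45 kg; origin at the centre of its underside, 75 mm above the table; z up
- waiting_pot: a like pot, 105 mm wide and 69 mm tall, on the table at the left; leave it alone; origin at the centre of its underside
- mug: white mug, 72 mm wide and 85 mm tall, on the table at the left; leave it alone; origin at the centre of its underside
- water_bowl: clear bowl, 124 mm wide and 50 mm tall, on the table at the right; leave it alone; origin at the centre of its underside
- height_gauge: height gauge, 70 x 100 mm foot, 220 mm tall, on the table at the right; leave it alone; origin at the centre of its underside
Mind the look-alikes: they are no part of the job. What is shaped like the pot but pink or turquoise is not meant.

How it is judged:
By the outcome, as a careful person would: the job done as asked, in the order asked, and still so for the second after the job is handed in, with the robot touching nothing.
It also fails if it takes over 67 s, if anything falls off the work surface, if the arm or the gripper's body presses on something with over 40 N, if the wrist force passes 120 N, or if a joint passes its speed limit or range.

### The arm

A 6-joint arm with a two-finger parallel gripper is mounted at the origin on the work surface. World frame = base frame: x ahead of the robot, y to its left, z up, the work surface at z = 0. Lengths are in mm, angles in rad, forces in N, time in s.
With the tool pointing down it reaches from about 275 to 750 mm from the base axis. Payload 10.2 kg.
Tool frame: the origin (TCP) lies midway between the tips of the shut fingers; the grasp point (between the pads) lies 19 mm behind it (ctrl.tcp_to_grasp is the z of the grasp point in the tool frame, in mm); z points along the fingers, y is the direction in which the jaws open and shut (so a half turn about z gives the same grasp; the last joint's range is limited). The gripper opens to 85 mm and grips with 20 to 120 N. Pads are 22 mm wide; open, the fingers measure 114 mm over their backs; the gripper's body (76 mm by 85 mm) begins 54 mm behind the grasp point. The pads swing forward as they close: fully open they stand 13 mm farther back than shut.
Start: joints at [1.02, 0.313, 1.498, -0, 1.331, -0.223], TCP at [169.042, 497.047, 231.294] pointing down, gripper open.
Joint ranges: [-2.94, 2.94], [-0.97, 2.17], [0.19, 2.56], [-1.23, 4.37], [0.02, 3.11], [-2.88, 2.88]. Speed limits (rad/s): [2.39, 2.39, 3.01, 3.14, 3.14, 3.14].

### API

Orientations are given as a unit quaternion [w, x, y, z].
In Python, from rig import sensors, capture, order, ctrl gives the robot as it stands. The module is installed in compiled form; this text tells all that it offers.
- The arm moves only by the tool play_rows, never from a script. Its argument "deltas" is a list of rows, each a list of 7 numbers: the shift along the world's x, y, z in units of 40 mm (1.0 is 40 mm), then the turn, a rotation vector about the world's x, y, z in units of 6 degrees (1.0 is 6 degrees), then the opening, from -1 (shut) to 1 (fully open). A call has 1 to 8 rows; each row shifts and turns the commanded pose from where the row before left it; what a row does not reach is not made up. A row lasts 1/12 s, in which the tool goes at most 41.7 mm and 7.16 degrees, less where a joint would pass 70% of its speed; a pose out of reach is approached as far as the arm can. A call is refused whole if a number of a shift passes 1 or a number of a turn 1, either way. A call with a gripper value outside its range is refused whole. The fingers move at their own pace and stop on an object; "squeeze" is the grip in N (left out, the last holds). Time passes only in rows, so rows that do not move let the fingers close. It gives the time, the measured TCP pose, the force and the opening at its end, in the units of the state.
- sensors.sense(): the state, without advancing time (a new reading comes with each control period).
- capture(name): name is "scene" or "top"; returns a dict with "pixels" (420x560x3 uint8, red, green, blue), "z_map" (420x560 float32, mm along the optical axis (not along the pixel's ray), 0 where there is no reading), "fx", "fy", "cx", "cy" (pixels), "k1" (the pictures are not rectified: a ray, as slopes to the right and down, at radius r is drawn at 1 + k1 r^2 times it, then the intrinsics apply), "eye" and "rotation" of the camera in the world. Camera axes: x right, y down, z forward; pixel columns grow to the right and rows downward; lengths in mm; the calibration is good to about 2 mm. A picture is of the moment at which its call begins.
- order.finish_job(): hands the job in, once; it reports no verdict.
The state is a dict: "time_s": time; "joints": joint angles; "dq": joint speeds; "tau": joint torques, N m; "eef_pos": TCP position; "ee_rot": TCP orientation; "force": force on the tool from outside, world axes, zero at the start; "wrist_torque": the same for the moment, N m; "grip_width": opening from 0.0 (shut) to 1.0 (fully open).
Only numpy, scipy, OpenCV 4.12 (cv2) and the standard library are available. Lean on these libraries where they do the work, as an engineer would, in place of code of your own. Each camera call takes 0.05 s, during which the arm holds its last target. There are 200 camera calls.

## Working session

There is one attempt and no reset: what is moved stays moved. The work goes in short steps, Python scripts to look and compute and a tool call to move; the robot and the scene stay as the last step left them, time stands still between calls to the robot, and variables do not carry over. Pictures are saved under pics/ and viewed, about 8 in all and at most 12, crops included, and the job is handed in when it is done.

Besides the shell and the picture viewer there is one more tool, called after "Request:" in YAML: its name, and indented under it one key for each argument. play_rows: Moves the arm, as the interface text tells. Its arguments: {"type":"object","properties":{"deltas":{"type":"array","items":{"type":"array","items":{"type":"number"}}},"squeeze":{"type":"number"}},"required":["deltas"]}

```bash
mkdir -p pics
cat > h.py <<'E'
import numpy as np, cv2
from rig import sensors, capture, order, ctrl
def snap(n,f=None):
    c=capture(n)
    if f: cv2.imwrite('pics/'+f,cv2.cvtColor(c['pixels'],cv2.COLOR_RGB2BGR))
    return c
def rays(c,uv):
    uv=np.atleast_2d(np.array(uv,float)); K=np.array([[c['fx'],0,c['cx']],[0,c['fy'],c['cy']],[0,0,1]])
    d=cv2.undistortPoints(uv.reshape(-1,1,2),K,np.array([c['k1'],0,0,0,0.])).reshape(-1,2)
    return np.c_[d,np.ones(len(d))]@np.array(c['rotation']).T
def plane(c,uv,z):
    d=rays(c,uv); e=np.array(c['eye']); return e+d*((z-e[2])/d[:,2])[:,None]
E
python3 - <<'E'
from h import *
a=snap('scene','s0.png');b=snap('top','t0.png')
for c in(a,b): print(c['eye'],np.round(c['rotation'],3).tolist(),c['fx'],c['k1'])
print(sensors.sense())
E
```

```text
[1084.64920505 -496.51047531  891.38119481] [-0.33, 0.855, 0.375, -0.139] 458.2783048874243 -0.0041648016155943655
[ 326.76904347   24.00596477 1247.55556976] [0.072, -0.697, 0.71, -0.072] 490.8112867066713 0.025106652387146683
{'time_s': 0.1, 'joints': array([ 1.01957066e+00,  3.13374653e-01,  1.49835425e+00,  1.01354614e-05,
        1.33099362e+00, -2.23396746e-01]), 'dq': array([-0.00128048, -0.00214908, -0.00233254, -0.00072937,  0.00159152,
        0.00218698]), 'tau': array([ 3.51228766e-03, -4.12892246e+01, -2.60144269e+01, -1.84242963e-04,
        2.99239007e-03, -3.78438665e-05]), 'eef_pos': array([168.93014339, 496.84074502, 230.80480698]), 'ee_rot': array([-2.17933673e-04,  1.63182603e-01,  9.86595722e-01, -5.21230515e-04]), 'force': array([-1.22956636,  1.0183741 ,  0.86960941]), 'wrist_torque': array([-0.01932814, -0.02317547,  0.02532761]), 'grip_width': 1.0004200326935813}
```

View pics/s0.png

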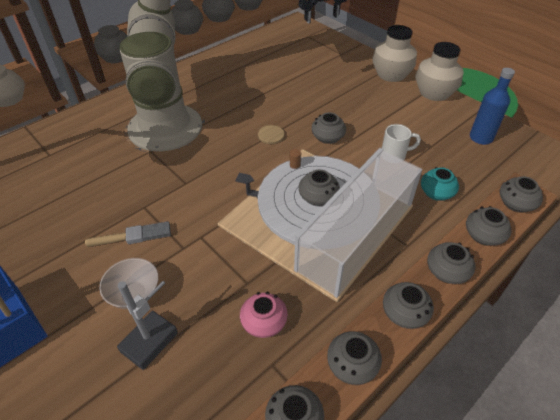

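View pics/t0.png

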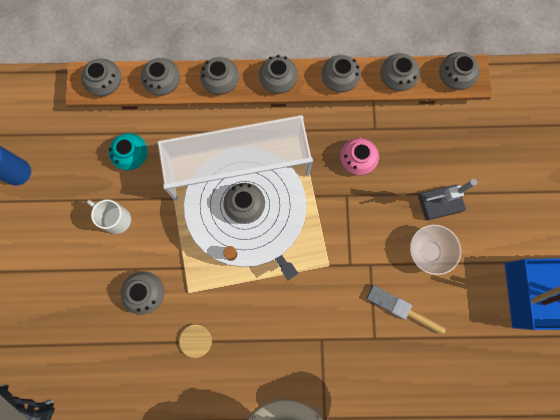

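The scene picture shows the wheel at (320,198) with the peg at (295,160) and the pointer at (247,184). In the top view the disc is at (245,207), the peg at (230,253), the pointer at (287,266), and the hood lies towards +x. I'll measure these and look at a crop to confirm.

Run:
```python
from h import *
c=snap('top'); im=c['pixels']; cr=im[110:310,150:350]
cv2.imwrite('pics/c1.png',cv2.cvtColor(cv2.resize(cr,(800,800),interpolation=cv2.INTER_CUBIC)[200:800],cv2.COLOR_RGB2BGR))
R,G,B=[im[...,i].astype(int) for i in range(3)]
sub=np.zeros(R.shape,bool); sub[140:300,160:340]=1
def blobs(m,n=30):
    k,l,s,ce=cv2.connectedComponentsWithStats(m.astype(np.uint8));
    return [(i,s[i].tolist(),ce[i].round(1).tolist()) for i in range(1,k) if s[i,4]>n],l
hsv=cv2.cvtColor(im,cv2.COLOR_RGB2HSV)
peg=sub&(hsv[...,1]>120)&(R<190)&(np.hypot(np.arange(560)[None]-245,np.arange(420)[:,None]-207)<57)
b,_=blobs(peg,15); print('peg',b)
for x in b: print(plane(c,x[2],120))
ptr=sub&(R<110)&(abs(R-B)<30)
b,l=blobs(ptr,20); print('dark',b)
for i,s,ce in b:
    ys,xs=np.where(l==i)
    print(ce,plane(c,ce,89)[0,:2]); 
    if ce[1]>240:
        r=cv2.minAreaRect(np.c_[xs,ys].astype(np.float32)); print(plane(c,cv2.boxPoints(r),89)[:,:2].round(1).tolist())
# disc
d=sub&(hsv[...,1]<45)&(R>120); 
b,l=blobs(d,300); print('disc',b)
```

```text
peg [(1, [224, 247, 13, 13, 136], [229.9, 252.9])]Traceback (most recent call last):
  File "<stdin>", line 12, in <module>
  File "h.py", line 12, in plane
    d=rays(c,uv); e=np.array(c['eye']); return e+d*((z-e[2])/d[:,2])[:,None]
  File "h.py", line 10, in rays
    return np.c_[d,np.ones(len(d))]@np.array(c['rotation']).T
           ~~~~~~~~~~~~~~~~~~~~~~~~^~~~~~~~~~~~~~~~~~~~~~~~~~
ValueError: matmul: Input operand 1 has a mismatch in its core dimension 0, with gufunc signature (n?,k),(k,m?)->(n?,m?) (size 4 is different from 3)
```

View pics/c1.png

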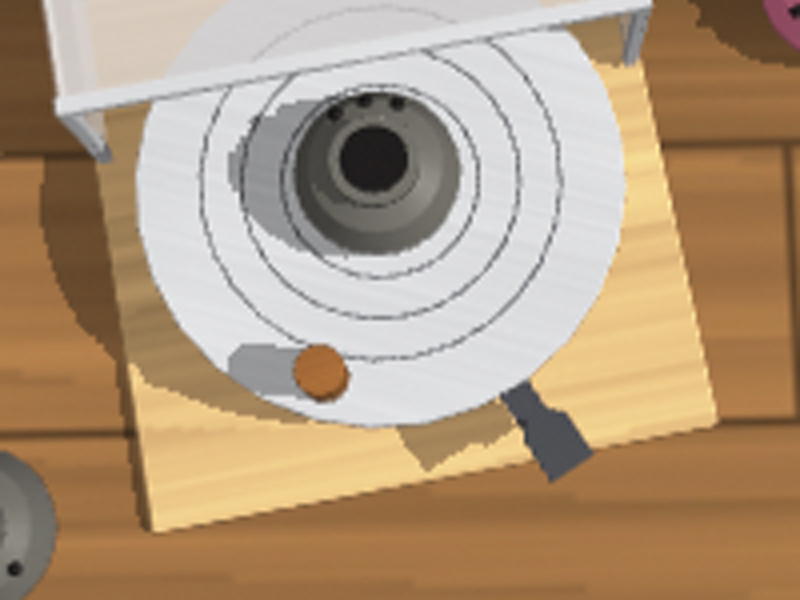

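```bash
python3 - <<'E'
s=open('h.py').read().replace("@np.array(c['rotation']).T","@Rot(c).T").replace("def rays","from scipy.spatial.transform import Rotation\ndef Rot(c):\n    w,x,y,z=c['rotation']; return Rotation.from_quat([x,y,z,w]).as_matrix()\ndef rays")
open('h.py','w').write(s)
E
python3 - <<'E'
from h import *
from scipy.optimize import least_squares
c=snap('top'); im=c['pixels']
R,G,B=[im[...,i].astype(int) for i in range(3)]
hsv=cv2.cvtColor(im,cv2.COLOR_RGB2HSV)
yy,xx=np.mgrid[:420,:560]; sub=np.zeros(R.shape,bool); sub[140:300,160:340]=1
m=sub&(hsv[...,1]>120)&(R<190)&(np.hypot(xx-245,yy-207)<57)
peg=plane(c,[xx[m].mean(),yy[m].mean()],120)[0]; 
# disc edge: saturation step along radial lines in the open part
ed=[]
for a in np.radians(np.r_[-20:30:3, 75:85:3, 90:100:3,135:190:3]):
    t=np.arange(50,72,.25); u=245+t*np.cos(a); v=207+t*np.sin(a)
    s=cv2.remap(hsv[...,1].astype(np.float32),u.astype(np.float32)[None],v.astype(np.float32)[None],1)[0]
    k=np.argmax(s>65); 
    if k>0: ed.append((u[k],v[k]))
P=plane(c,ed,75)[:,:2]
f=least_squares(lambda p:np.hypot(*(P-p[:2]).T)-p[2],[500,60,150],loss='soft_l1',f_scale=1.)
f2=least_squares(lambda p:np.hypot(*(P-p[:2]).T)-150,f.x[:2],loss='soft_l1',f_scale=1.)
print('axis',f.x.round(1),f2.x.round(1),len(P),np.abs(f2.fun).mean())
A=f2.x; print('peg',peg.round(1),np.hypot(*(peg[:2]-A)),np.arctan2(*(peg[:2]-A)[::-1]))
m=sub&(R<110)&(abs(R-B)<30)&(yy>248)
ys,xs=np.where(m); Q=plane(c,np.c_[xs,ys],89)[:,:2]; rr=np.hypot(*(Q-A).T); th=np.unwrap(np.arctan2(*(Q-A).T[::-1])%(2*np.pi))
for r in range(145,240,8):
    k=(rr>=r)&(rr<r+8)
    if k.any(): print(r,k.sum(),th[k].mean().round(3),((th[k].max()-th[k].min())*r).round(1))
# plate corners / hood front edge
for uv,z in [([165,187-2],143),([312,162-50],143)]: pass
for n,uv in dict(hoodL=(150+60/4,110+(200+105)/4),hoodR=(150+650/4,110+(200+8)/4)).items(): print(n,plane(c,uv,143)[0,:2].round(1))
for n,uv in dict(pl=(150+152/4,110+(200+532)/4),pr=(150+718/4,110+(200+424)/4)).items(): print(n,plane(c,uv,12)[0,:2].round(1))
print(sensors.sense()['time_s'])
E
```

```text
axis [575.6  87.4 149.9] [575.8  87.4] 44 0.34800569856389013
peg [453.9 119.7 120. ] 126.06885960883098 2.882206169008626
145 5 3.667 13.1
153 26 3.688 17.0
161 25 3.689 16.7
169 30 3.694 19.9
177 39 3.705 26.6
185 42 3.705 27.6
193 43 3.705 27.5
201 42 3.708 27.9
209 2 3.678 8.4
hoodL [608.6 267.9]
hoodR [661.1 -75.7]
pl [368.3 232.6]
pr [ 428.7 -120.8]
0.2
```

The axis is at (576,87), the peg is at world angle 2.88, the pointer is at about 3.70, and the stand yaw is about 0.16. Next I'll close the gripper and go to a spot behind the peg, with the hand raised.

Request:
play_rows:
  deltas:
    - [0.64,-0.69,0,0,0,0,-1]
    - [0.64,-0.69,0,0,0,0,-1]
    - [0.64,-0.69,0,0,0,0,-1]
    - [0.64,-0.69,0,0,0,0,-1]
    - [0.64,-0.69,0,0,0,0,-1]
    - [0.64,-0.69,0,0,0,0,-1]
  squeeze: 60

```text
time_s: 0.7
eef_pos: [323.4, 329.9, 231.3]
ee_rot: [0.0, 0.163, 0.987, 0.0]
force: [1.8, -0.1, 0.4]
grip_width: 0.144
```

Request:
play_rows:
  deltas:
    - [0.64,-0.69,-0.2,0,0,0,-1]
    - [0.64,-0.69,-0.2,0,0,0,-1]
    - [0.64,-0.69,-0.3,0,0,0,-1]
    - [0.64,-0.69,-0.4,0,0,0,-1]
    - [0.64,-0.69,-0.4,0,0,0,-1]
    - [0.64,-0.69,-0.4,0,0,0,-1]
    - [0,0,0,0,0,0,-1]
    - [0,0,0,0,0,0,-1]

```text
time_s: 1.37
eef_pos: [476.6, 164.6, 154.2]
ee_rot: [-0.001, 0.165, 0.986, -0.0]
force: [-0.3, 0.7, 0.4]
grip_width: 0.003
```

```bash
cat > plan.py <<'E'
import numpy as np
A=np.array([575.8,87.4])
def plan(p0,a0,inc,dz,rot,r1=125,g=-1):
    """p0: xyz, a0: first target angle reference; inc: rad per row; dz mm per row; rot rad per row"""
    p=np.array(p0[:2],float); a=a0; out=[]
    for d,z,w in zip(inc,dz,rot):
        a+=d; t=A+r1*np.array([np.cos(a),np.sin(a)])
        s=np.round((t-p)/40,2); p=p+s*40
        out.append([float(s[0]),float(s[1]),round(z/40,2),0,0,round(float(np.degrees(w)/6),2),g])
    for i in range(0,len(out),8): print(out[i:i+8])
    print('end',p.round(1),round(a,3),'max',np.abs(np.array(out)).max(0)[:6])
E
python3 - <<'E'
from plan import *
import numpy as np
p=[476.2,165.8]; a0=np.arctan2(p[1]-A[1],p[0]-A[0]); print(a0)
inc=[0,0]+[.03]*5+list(np.arange(.04,.1475,.01))+[.135,.13,.11]
n=len(inc); dz=[-30,-30]+[0]*(n-5)+[0,30,35]
rot=[min(.1,max(i,0)) for i in inc]; rot[-2:]=[0,0]
plan(p,a0,inc,dz,rot)
E
```

```text
2.474737205879054
[[0.03, -0.03, -0.75, 0, 0, 0.0, -1], [0.0, 0.0, -0.75, 0, 0, 0.0, -1], [-0.05, -0.07, 0.0, 0, 0, 0.29, -1], [-0.06, -0.08, 0.0, 0, 0, 0.29, -1], [-0.05, -0.08, 0.0, 0, 0, 0.29, -1], [-0.05, -0.07, 0.0, 0, 0, 0.29, -1], [-0.05, -0.09, 0.0, 0, 0, 0.29, -1], [-0.06, -0.11, 0.0, 0, 0, 0.38, -1]]
[[-0.06, -0.14, 0.0, 0, 0, 0.48, -1], [-0.08, -0.17, 0.0, 0, 0, 0.57, -1], [-0.07, -0.21, 0.0, 0, 0, 0.67, -1], [-0.06, -0.24, 0.0, 0, 0, 0.76, -1], [-0.05, -0.27, 0.0, 0, 0, 0.86, -1], [-0.02, -0.32, 0.0, 0, 0, 0.95, -1], [0.01, -0.34, 0.0, 0, 0, 0.95, -1], [0.05, -0.37, 0.0, 0, 0, 0.95, -1]]
[[0.11, -0.39, 0.0, 0, 0, 0.95, -1], [0.17, -0.4, 0.0, 0, 0, 0.95, -1], [0.22, -0.37, 0.0, 0, 0, 0.95, -1], [0.25, -0.31, 0.75, 0, 0, 0.0, -1], [0.24, -0.24, 0.88, 0, 0, 0.0, -1]]
end [493.   -6.2] 3.99 max [0.25 0.4  0.88 0.   0.   0.95]
```

Request:
play_rows:
  deltas:
    - [0.03,-0.03,-0.75,0,0,0,-1]
    - [0,0,-0.75,0,0,0,-1]
    - [-0.05,-0.07,0,0,0,0.29,-1]
    - [-0.06,-0.08,0,0,0,0.29,-1]
    - [-0.05,-0.08,0,0,0,0.29,-1]
    - [-0.05,-0.07,0,0,0,0.29,-1]
    - [-0.05,-0.09,0,0,0,0.29,-1]
    - [-0.06,-0.11,0,0,0,0.38,-1]

```text
time_s: 2.03
eef_pos: [464.4, 146.0, 96.1]
ee_rot: [0.001, 0.067, 0.998, 0.001]
force: [-0.6, 0.4, 0.5]
grip_width: 0.005
```

Request:
play_rows:
  deltas:
    - [-0.06,-0.14,0,0,0,0.48,-1]
    - [-0.08,-0.17,0,0,0,0.57,-1]
    - [-0.07,-0.21,0,0,0,0.67,-1]
    - [-0.06,-0.24,0,0,0,0.76,-1]
    - [-0.05,-0.27,0,0,0,0.86,-1]
    - [-0.02,-0.32,0,0,0,0.95,-1]
    - [0.01,-0.34,0,0,0,0.95,-1]
    - [0.05,-0.37,0,0,0,0.95,-1]

```text
time_s: 2.7
eef_pos: [452.9, 63.0, 96.0]
ee_rot: [0.0, -0.257, 0.967, 0.0]
force: [0.0, 0.8, -0.8]
grip_width: -0.002
```

Request:
play_rows:
  deltas:
    - [0.11,-0.39,0,0,0,0.95,-1]
    - [0.17,-0.4,0,0,0,0.95,-1]
    - [0.22,-0.37,0,0,0,0.95,-1]
    - [0.25,-0.31,0.75,0,0,0,-1]
    - [0.24,-0.24,0.88,0,0,0,-1]

```text
time_s: 3.12
eef_pos: [492.1, -5.7, 160.5]
ee_rot: [-0.002, -0.395, 0.919, 0.001]
force: [1.2, 0.7, 1.4]
grip_width: 0.001
```

```bash
cat >> h.py <<'E'
A=np.array([575.8,87.4])
def pegangle(c,z=120):
    im=c['pixels']; hsv=cv2.cvtColor(im,cv2.COLOR_RGB2HSV); R=im[...,0].astype(int); yy,xx=np.mgrid[:420,:560]
    m=(hsv[...,1]>120)&(R<190)&(np.hypot(xx-245,yy-207)<57)&(hsv[...,0]<20)
    k,l,s,ce=cv2.connectedComponentsWithStats(m.astype(np.uint8))
    best=None
    for i in range(1,k):
        p=plane(c,ce[i],z)[0,:2]-A; r=np.hypot(*p)
        if s[i,4]>50 and abs(r-125)<12: best=(round(float(np.arctan2(p[1],p[0])%(2*np.pi)),3),round(float(r),1),int(s[i,4]))
    return best
def look(n=3):
    for i in range(n):
        t=sensors.sense()['time_s']; c=snap('top'); print(round(t,3),pegangle(c))
    s=sensors.sense(); print(s['time_s'],s['eef_pos'].round(1),s['force'].round(1))
    return c
E
python3 - <<'E'
from h import *
look(4)
E
```

```text
3.117 None
3.167 None
3.217 None
3.267 None
3.3167 [493.1  -5.3 161.3] [-0.7 -0.3 -0.4]
```

```bash
cat >> h.py <<'E'
def pegangle(c,z=120,pr=False):
    im=c['pixels']; hsv=cv2.cvtColor(im,cv2.COLOR_RGB2HSV); R=im[...,0].astype(int); yy,xx=np.mgrid[:420,:560]
    P=plane(c,np.c_[xx.ravel(),yy.ravel()],z)[:,:2]-A; r=np.hypot(*P.T).reshape(420,560)
    m=(hsv[...,1]>90)&(R<200)&(R>60)&(abs(r-125)<28)&((hsv[...,0]<20))
    k,l,s,ce=cv2.connectedComponentsWithStats(m.astype(np.uint8)); best=None
    for i in range(1,k):
        p=plane(c,ce[i],z)[0,:2]-A; q=np.hypot(*p); v=(round(float(np.arctan2(p[1],p[0])%(2*np.pi)),3),round(float(q),1),int(s[i,4]))
        if pr and s[i,4]>20: print(v,ce[i].round(0))
        if s[i,4]>50 and abs(q-125)<12 and s[i,4]<300 and (best is None or v[2]>best[2]): best=v
    return best
E
python3 - <<'E'
from h import *
for n in('top','scene'):
    t=sensors.sense()['time_s']; c=snap(n); print(n,t,pegangle(c,pr=True))
    cr=c['pixels'][140:300,160:340] if n=='top' else c['pixels'][120:290,200:440]
    if n=='top': a=cv2.resize(cr,(400,355))
    else: b=cv2.resize(cr,(400,283))
cv2.imwrite('pics/d1.png',cv2.cvtColor(np.hstack([a[:283],b]),cv2.COLOR_RGB2BGR))
E
```

```text
(5.224, 147.2, 56) [297. 170.]
(1.826, 139.0, 283) [186. 217.]
top 3.3167 None
(2.367, 109.6, 1198) [319. 153.]
(3.851, 144.9, 107) [259. 178.]
(4.784, 134.6, 168) [280. 214.]
scene 3.3667 (4.784, 134.6, 168)
```

View pics/d1.png

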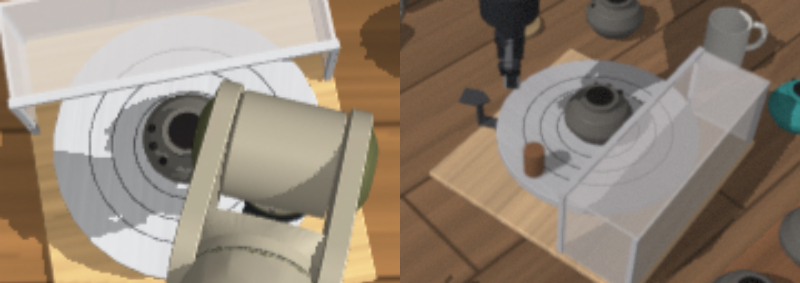

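Run:
```python
from h import *
for i in range(3):
    t=sensors.sense()['time_s']; c=snap('scene'); print(t,pegangle(c,98))
```

```text
3.4167 (4.775, 124.6, 198)
3.4667 (4.867, 124.4, 201)
3.5167 (4.948, 124.2, 201)
```

Request:
play_rows:
  deltas:
    - [-0.03,0.38,0,0,0,-0.95,-1]
    - [-0.03,0.38,0,0,0,-0.95,-1]
    - [-0.03,0.38,0,0,0,-0.95,-1]
    - [-0.03,0.38,0,0,0,-0.95,-1]
    - [-0.03,0.38,0,0,0,-0.95,-1]
    - [-0.03,0.38,0,0,0,-0.95,-1]
    - [-0.03,0.38,0,0,0,-0.95,-1]
    - [-0.03,0.38,0,0,0,-0.95,-1]

```text
time_s: 4.23
eef_pos: [482.9, 116.4, 160.0]
ee_rot: [-0.001, -0.005, 1.0, 0.0]
force: [0.8, -0.5, 0.3]
grip_width: 0.001
```

Request:
play_rows:
  deltas:
    - [-0.03,0.38,0,0,0,-0.95,-1]
    - [-0.03,0.38,0,0,0,-0.95,-1]
    - [-0.03,0.38,-0.2,0,0,-0.95,-1]
    - [0,0,-0.2,0,0,-0.95,-1]

```text
time_s: 4.57
eef_pos: [479.2, 163.3, 144.0]
ee_rot: [-0.0, 0.192, 0.981, 0.0]
force: [0.3, -0.4, 0.6]
grip_width: -0.002
```

Run:
```python
from h import *
for n in('scene','top')*3:
    t=sensors.sense()['time_s']; c=snap(n); print(n,t,pegangle(c,98 if n=='scene' else 120,pr=True))
print(sensors.sense()['eef_pos'],sensors.sense()['ee_rot'])
```

```text
(2.591, 111.9, 716) [308. 159.]
scene 4.5667 None
(5.223, 147.3, 55) [297. 170.]
(1.398, 146.3, 62) [182. 192.]
top 4.6167 None
(2.597, 111.9, 722) [308. 159.]
scene 4.6667 None
(5.221, 147.3, 55) [297. 171.]
(1.393, 146.4, 58) [182. 191.]
top 4.7167 None
(2.592, 112.0, 713) [308. 159.]
scene 4.7667 None
(5.222, 147.3, 55) [297. 170.]
(1.392, 146.3, 57) [183. 191.]
top 4.8167 None
[480.03251387 160.77953351 144.83491969] [2.23122878e-04 1.89592331e-01 9.81862870e-01 5.96985303e-05]
```

Request:
play_rows:
  deltas:
    - [0,0,0,0,0,-0.3,-1]
    - [0,0,0,0,0,0,-1]
    - [0,0,0,0,0,0,-1]
    - [0,0,0,0,0,0,-1]
    - [0,0,0,0,0,0,-1]
    - [0,0,0,0,0,0,-1]

```text
time_s: 5.37
eef_pos: [479.9, 161.0, 144.5]
ee_rot: [0.0, 0.206, 0.979, -0.0]
force: [0.2, 0.9, 0.4]
grip_width: 0.003
```

Run:
```python
from h import *
for n in('top','scene')*2:
    t=sensors.sense()['time_s']; c=snap(n); print(n,t,pegangle(c,98 if n=='scene' else 120,pr=True))
    cr=c['pixels'][140:300,160:340] if n=='top' else c['pixels'][120:290,200:440]
    if n=='top': a=cv2.resize(cr,(400,355))
    else: b=cv2.resize(cr,(400,283))
cv2.imwrite('pics/d2.png',cv2.cvtColor(np.hstack([a[:283],b]),cv2.COLOR_RGB2BGR))
s=sensors.sense();print(s['time_s'],s['eef_pos'])
```

```text
(5.222, 147.3, 55) [297. 170.]
(1.392, 146.2, 58) [183. 191.]
top 5.3667 None
(2.511, 108.2, 800) [312. 160.]
scene 5.4167 None
(5.223, 147.3, 55) [297. 170.]
(1.39, 146.3, 57) [183. 191.]
top 5.4667 None
(2.529, 109.6, 800) [311. 159.]
scene 5.5167 None
5.5667 [479.8428834  161.06031573 144.51116507]
```

View pics/d2.png

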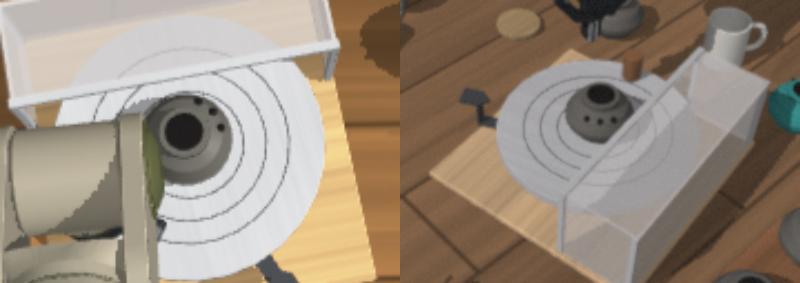

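In the last picture the scene camera shows the peg at crop (632,66), full frame about (339,160), just out from the hood's left side. I'll work out the timing from that.

```bash
cat > plan2.py <<'E'
from plan import *
def wheel(a,w,T,I=.04):
    tr=[];dt=.005
    for i in range(int(round(T/dt))):
        a+=w*dt; w-=dt*(.001*w+.0025)/I
    return a,w
E
python3 - <<'E'
from rig import sensors
from h import *
from plan2 import *
c=capture('scene')
p=plane(c,[339,160],98)[0,:2]-A; print('peg@5.517',np.arctan2(p[1],p[0]),np.hypot(*p))
for T in np.arange(1.35,3,.0833*2): print(round(3.5167+T,3),np.round(np.array(wheel(4.948,1.73,T))-[2*np.pi,0],3))
E
```

```text
peg@5.517 1.9059807027841726 120.38311265207925
4.867 [0.905 1.59 ]
5.033 [1.166 1.573]
5.2 [1.432 1.556]
5.366 [1.688 1.539]
5.533 [1.94  1.522]
5.7 [2.198 1.505]
5.866 [2.445 1.489]
6.033 [2.689 1.472]
6.2 [2.938 1.455]
6.366 [3.177 1.439]
```

```bash
cat >> plan2.py <<'E'
def stroke(p,a0,wait,zdown,push=[.145,.147,.147,.148,.148,.148,.148]):
    inc=[0]*wait+[.05,.12,.14,.14,.142]+push+[.13,.12,.11]; n=len(inc)
    dz=[0]*wait+[zdown/2,zdown/2]+[0]*(n-wait-4)+[32,32]
    rot=[min(.1,i) for i in inc]; rot[-2:]=[0,0]
    plan(p,a0,inc,dz,rot)
E
python3 - <<'E'
from plan2 import *
stroke([479.9,161.0],2.487,5,-49)
E
```

```text
[[-0.08, 0.06, 0.0, 0, 0, 0.0, -1], [-0.0, 0.0, 0.0, 0, 0, 0.0, -1], [-0.0, 0.0, 0.0, 0, 0, 0.0, -1], [-0.0, 0.0, 0.0, 0, 0, 0.0, -1], [-0.0, 0.0, 0.0, 0, 0, 0.0, -1], [-0.09, -0.12, -0.61, 0, 0, 0.48, -1], [-0.2, -0.32, -0.61, 0, 0, 0.95, -1], [-0.17, -0.4, 0.0, 0, 0, 0.95, -1]]
[[-0.12, -0.43, 0.0, 0, 0, 0.95, -1], [-0.06, -0.43, 0.0, 0, 0, 0.95, -1], [0.0, -0.46, 0.0, 0, 0, 0.95, -1], [0.07, -0.45, 0.0, 0, 0, 0.95, -1], [0.14, -0.44, 0.0, 0, 0, 0.95, -1], [0.2, -0.41, 0.0, 0, 0, 0.95, -1], [0.26, -0.39, 0.0, 0, 0, 0.95, -1], [0.32, -0.34, 0.0, 0, 0, 0.95, -1]]
[[0.36, -0.28, 0.0, 0, 0, 0.95, -1], [0.35, -0.21, 0.0, 0, 0, 0.95, -1], [0.34, -0.15, 0.8, 0, 0, 0.0, -1], [0.33, -0.1, 0.8, 0, 0, 0.0, -1]]
end [545.9 -33.8] 4.47 max [0.36 0.46 0.8  0.   0.   0.95]
```

Request:
play_rows:
  deltas:
    - [-0.08,0.06,0,0,0,0,-1]
    - [0,0,0,0,0,0,-1]
    - [0,0,0,0,0,0,-1]
    - [0,0,0,0,0,0,-1]
    - [0,0,0,0,0,0,-1]
    - [-0.09,-0.12,-0.61,0,0,0.48,-1]
    - [-0.2,-0.32,-0.61,0,0,0.95,-1]
    - [-0.17,-0.4,0,0,0,0.95,-1]

```text
time_s: 6.28
eef_pos: [455.7, 129.8, 92.1]
ee_rot: [-0.003, 0.08, 0.997, -0.0]
force: [-0.3, 0.4, -0.6]
grip_width: 0.002
```

Request:
play_rows:
  deltas:
    - [-0.12,-0.43,0,0,0,0.95,-1]
    - [-0.06,-0.43,0,0,0,0.95,-1]
    - [0,-0.46,0,0,0,0.95,-1]
    - [0.07,-0.45,0,0,0,0.95,-1]
    - [0.14,-0.44,0,0,0,0.95,-1]
    - [0.2,-0.41,0,0,0,0.95,-1]
    - [0.26,-0.39,0,0,0,0.95,-1]

```text
time_s: 6.87
eef_pos: [477.9, 8.5, 95.8]
ee_rot: [-0.0, -0.265, 0.964, -0.0]
force: [-0.0, 0.4, 0.5]
grip_width: -0.001
```

Request:
play_rows:
  deltas:
    - [0.29,-0.28,0,0,0,0.95,-1]
    - [0.3,-0.22,0.8,0,0,0,-1]
    - [0.29,-0.18,0.8,0,0,0,-1]

```text
time_s: 7.12
eef_pos: [512.7, -18.5, 159.5]
ee_rot: [-0.002, -0.31, 0.951, 0.001]
force: [1.2, -0.2, 1.3]
grip_width: -0.001
```

Run:
```python
from h import *
for i in range(4):
    t=sensors.sense()['time_s']; c=snap('scene'); print(t,pegangle(c,98))
s=sensors.sense();print(s['time_s'],s['eef_pos'].round(1),s['ee_rot'].round(3))
```

```text
7.1167 (4.533, 124.5, 196)
7.1667 (4.627, 124.9, 190)
7.2167 (4.721, 124.6, 197)
7.2667 (4.812, 124.5, 195)
7.3167 [513.2 -17.9 159.9] [ 0.    -0.31   0.951 -0.   ]
```

Run:
```python
from plan2 import *
for w in (1.8,1.85):
  for T in np.arange(7.3167-7.2667,3,.0833): 
    a,b=wheel(4.812,w,T)
    if 1.8<a-2*np.pi<2.7: print(w,round(7.2667+T,3),round(a-2*np.pi,3),round(b,3), round((T-.05)*12,1))
```

```text
1.8 9.233 1.862 1.594 23.0
1.8 9.316 1.997 1.585 24.0
1.8 9.399 2.124 1.577 25.0
1.8 9.482 2.257 1.568 26.0
1.8 9.566 2.39 1.56 27.0
1.8 9.649 2.515 1.552 28.0
1.8 9.732 2.646 1.543 29.0
1.85 9.149 1.826 1.65 22.0
1.85 9.233 1.958 1.641 23.0
1.85 9.316 2.097 1.633 24.0
1.85 9.399 2.227 1.624 25.0
1.85 9.482 2.365 1.616 26.0
1.85 9.566 2.502 1.607 27.0
1.85 9.649 2.63 1.599 28.0
```

Request:
play_rows:
  deltas:
    - [-0.1,0.5,0,0,0,-1,-1]
    - [-0.1,0.5,0,0,0,-1,-1]
    - [-0.1,0.5,0,0,0,-1,-1]
    - [-0.1,0.5,0,0,0,-1,-1]
    - [-0.1,0.5,0,0,0,-1,-1]
    - [-0.1,0.5,0,0,0,-1,-1]
    - [-0.1,0.5,0,0,0,-1,-1]
    - [-0.1,0.5,0,0,0,-1,-1]

```text
time_s: 7.98
eef_pos: [479.7, 143.4, 158.4]
ee_rot: [-0.001, 0.106, 0.994, -0.0]
force: [0.2, 0.2, 0.2]
grip_width: -0.004
```

Request:
play_rows:
  deltas:
    - [-0.1,0.45,-0.2,0,0,-1,-1]
    - [0,0.05,-0.2,0,0,-1,-1]
    - [0,0,0,0,0,0,-1]
    - [0,0,0,0,0,0,-1]
    - [0,0,0,0,0,0,-1]
    - [0,0,0,0,0,0,-1]
    - [0,0,0,0,0,0,-1]
    - [0,0,0,0,0,0,-1]

```text
time_s: 8.65
eef_pos: [477.2, 161.9, 143.9]
ee_rot: [0.0, 0.207, 0.978, 0.0]
force: [-0.0, 0.8, 0.5]
grip_width: 0.001
```

Request:
play_rows:
  deltas:
    - [0,0,0,0,0,0,-1]
    - [0,0,0,0,0,0,-1]
    - [0,0,0,0,0,0,-1]
    - [0,0,0,0,0,0,-1]
    - [0,0,0,0,0,0,-1]
    - [0,0,0,0,0,0,-1]

```text
time_s: 9.15
eef_pos: [477.0, 162.3, 143.7]
ee_rot: [-0.0, 0.207, 0.978, -0.0]
force: [-0.4, -0.5, -0.1]
grip_width: 0.001
```

```bash
cat >> h.py <<'E'
def pegd(c):
    z=c['z_map']; yy,xx=np.mgrid[:420,:560]; d=rays(c,np.c_[xx.ravel(),yy.ravel()])
    W=np.array(c['eye'])+d*z.ravel()[:,None]; q=W[:,:2]-A; r=np.hypot(*q.T)
    a=np.arctan2(q[:,1],q[:,0])%(2*np.pi)
    k=(z.ravel()>0)&(W[:,2]>100)&(W[:,2]<126)&(abs(r-125)<19)&(a>1.55)&(a<5.0)
    if k.sum()<15: return None
    # topmost: use top-face points for the centre if enough
    t=k&(W[:,2]>116); m=W[t if t.sum()>15 else k][:,:2]-A; m=m.mean(0)
    # visual mask centroid of whole cylinder, cast to mid height
    return round(float(np.arctan2(m[1],m[0])%(2*np.pi)),3),round(float(np.hypot(*m)),1),int(k.sum()),int(t.sum())
E
python3 - <<'E'
from h import *
for i in range(2):
    t=sensors.sense()['time_s']; c=snap('scene'); print(t,pegd(c))
s=sensors.sense();print(s['time_s'],s['eef_pos'].round(1),s['ee_rot'].round(3))
E
```

```text
9.15 (1.902, 123.0, 129, 72)
9.2 (1.99, 123.3, 131, 72)
9.25 [477.  162.3 143.7] [-0.     0.207  0.978 -0.   ]
```

```bash
cat >> plan2.py <<'E'
def stroke2(p,wait,zdown,inc,early=1):
    a0=np.arctan2(p[1]-A[1],p[0]-A[0]); print('a0',a0)
    inc=[0]*wait+inc; n=len(inc)
    dz=[0]*wait+[zdown/2,zdown/2]+[0]*(n-wait-4)+[32,32]
    rot=[.1047]*n; rot[:wait-early]=[0]*(wait-early); rot[-2:]=[0,0]
    plan(p,a0,inc,dz,rot)
E
python3 - <<'E'
from plan2 import *
stroke2([477,162.3],5,-48,[.08,.14,.155,.152,.148,.143,.142,.142,.142,.142,.125,.12,.11])
E
```

```text
a0 2.4929294677253027
[[-0.02, 0.02, 0.0, 0, 0, 0.0, -1], [-0.0, -0.0, 0.0, 0, 0, 0.0, -1], [-0.0, -0.0, 0.0, 0, 0, 0.0, -1], [-0.0, -0.0, 0.0, 0, 0, 0.0, -1], [-0.0, -0.0, 0.0, 0, 0, 1.0, -1], [-0.14, -0.21, -0.6, 0, 0, 1.0, -1], [-0.21, -0.38, -0.6, 0, 0, 1.0, -1], [-0.17, -0.46, 0.0, 0, 0, 1.0, -1]]
[[-0.09, -0.46, 0.0, 0, 0, 1.0, -1], [-0.02, -0.46, 0.0, 0, 0, 1.0, -1], [0.04, -0.45, 0.0, 0, 0, 1.0, -1], [0.11, -0.43, 0.0, 0, 0, 1.0, -1], [0.16, -0.41, 0.0, 0, 0, 1.0, -1], [0.22, -0.38, 0.0, 0, 0, 1.0, -1], [0.28, -0.35, 0.0, 0, 0, 1.0, -1], [0.28, -0.28, 0.0, 0, 0, 1.0, -1]]
[[0.3, -0.22, 0.8, 0, 0, 0.0, -1], [0.29, -0.18, 0.8, 0, 0, 0.0, -1]]
end [518.2 -23.7] 4.234 max [0.3  0.46 0.8  0.   0.   1.  ]
```

Request:
play_rows:
  deltas:
    - [-0.02,0.02,0,0,0,0,-1]
    - [0,0,0,0,0,0,-1]
    - [0,0,0,0,0,0,-1]
    - [0,0,0,0,0,0,-1]
    - [0,0,0,0,0,1,-1]
    - [-0.14,-0.21,-0.6,0,0,1,-1]
    - [-0.21,-0.38,-0.6,0,0,1,-1]
    - [-0.17,-0.46,0,0,0,1,-1]

```text
time_s: 9.92
eef_pos: [452.8, 121.0, 92.2]
ee_rot: [-0.003, -0.004, 1.0, 0.0]
force: [0.1, 0.1, 0.1]
grip_width: -0.001
```

Request:
play_rows:
  deltas:
    - [-0.09,-0.46,0,0,0,1,-1]
    - [-0.02,-0.46,0,0,0,1,-1]
    - [0.04,-0.45,0,0,0,1,-1]
    - [0.11,-0.43,0,0,0,1,-1]
    - [0.16,-0.41,0,0,0,1,-1]
    - [0.22,-0.38,0,0,0,1,-1]
    - [0.28,-0.35,0,0,0,1,-1]
    - [0.28,-0.28,0,0,0,1,-1]

```text
time_s: 10.58
eef_pos: [495.1, -8.9, 95.8]
ee_rot: [0.0, -0.41, 0.912, -0.0]
force: [-0.3, 0.3, 0.4]
grip_width: 0.003
```

Request:
play_rows:
  deltas:
    - [0.3,-0.22,0.8,0,0,0,-1]
    - [0.29,-0.18,0.8,0,0,0,-1]

```text
time_s: 10.75
eef_pos: [517.9, -24.4, 159.5]
ee_rot: [-0.001, -0.408, 0.913, 0.001]
force: [1.0, -0.6, 1.3]
grip_width: 0.0
```

Run:
```python
from h import *
for i in range(4):
    t=sensors.sense()['time_s']; c=snap('scene'); print(t,pegd(c),pegangle(c,98))
s=sensors.sense();print(s['time_s'],s['eef_pos'].round(1),s['ee_rot'].round(3))
```

```text
10.75 (4.552, 125.3, 169, 103) (4.515, 125.3, 196)
10.8 (4.629, 125.9, 163, 102) (4.594, 124.3, 200)
10.85 (4.71, 125.9, 166, 108) (4.672, 125.0, 198)
10.9 (4.788, 125.8, 167, 105) (4.753, 125.0, 200)
10.95 [518.4 -23.9 159.9] [ 0.    -0.408  0.913 -0.   ]
```

Request:
play_rows:
  deltas:
    - [-0.05,0.52,0,0,0,-1,-1]
    - [-0.05,0.52,0,0,0,-1,-1]
    - [-0.05,0.52,0,0,0,-1,-1]
    - [-0.05,0.52,0,0,0,-1,-1]
    - [-0.05,0.52,0,0,0,-1,-1]
    - [-0.05,0.52,0,0,0,-1,-1]
    - [-0.05,0.52,0,0,0,-1,-1]
    - [-0.05,0.52,0,0,0,-1,-1]

```text
time_s: 11.62
eef_pos: [501.0, 143.8, 158.4]
ee_rot: [-0.001, 0.001, 1.0, -0.0]
force: [-1.2, -0.8, 0.1]
grip_width: -0.002
```

Request:
play_rows:
  deltas:
    - [-0.05,0.52,0,0,0,-1,-1]
    - [-0.05,0.52,0,0,0,-1,-1]
    - [0,0,-0.2,0,0,-1,-1]
    - [0,0,-0.2,0,0,-1,-1]
    - [0,0,0,0,0,-1,-1]
    - [0,0,0,0,0,-1,-1]
    - [0,0,0,0,0,-1,-1]
    - [0,0,0,0,0,0,-1]

```text
time_s: 12.28
eef_pos: [497.2, 184.4, 142.4]
ee_rot: [-0.001, 0.359, 0.933, -0.001]
force: [0.5, -0.3, -0.2]
grip_width: 0.0
```

Request:
play_rows:
  deltas:
    - [0,0,0,0,0,0,-1]
    - [0,0,0,0,0,0,-1]
    - [0,0,0,0,0,0,-1]
    - [0,0,0,0,0,0,-1]
    - [0,0,0,0,0,0,-1]
    - [0,0,0,0,0,0,-1]
    - [0,0,0,0,0,0,-1]

```text
time_s: 12.87
eef_pos: [498.2, 184.3, 143.7]
ee_rot: [-0.0, 0.357, 0.934, 0.0]
force: [0.8, -0.4, 0.8]
grip_width: 0.002
```

Run:
```python
from h import *
for i in range(3):
    t=sensors.sense()['time_s']; c=snap('scene'); print(t,pegd(c))
s=sensors.sense();print(s['time_s'],s['eef_pos'].round(1),s['ee_rot'].round(3))
```

```text
12.8667 None
12.9167 (1.573, 125.1, 21, 18)
12.9667 (1.605, 123.7, 57, 44)
13.0167 [498.2 184.2 143.7] [-0.     0.357  0.934 -0.   ]
```

Run:
```python
from h import *
for i in range(4):
    t=sensors.sense()['time_s']; c=snap('scene'); print(t,pegd(c))
```

```text
13.0167 (1.643, 123.1, 102, 68)
13.0667 (1.702, 123.3, 134, 75)
13.1167 (1.773, 123.1, 131, 74)
13.1667 (1.839, 122.4, 126, 70)
```

Run:
```python
from plan2 import *
stroke2([498.2,184.2],5,-48,[.06,.11,.13,.135,.137,.14,.143,.146,.147,.147,.147,.147,.128,.12,.11])
```

```text
a0 2.246544318023435
[[-0.01, 0.02, 0.0, 0, 0, 0.0, -1], [-0.0, -0.0, 0.0, 0, 0, 0.0, -1], [-0.0, -0.0, 0.0, 0, 0, 0.0, -1], [-0.0, -0.0, 0.0, 0, 0, 0.0, -1], [-0.0, -0.0, 0.0, 0, 0, 1.0, -1], [-0.15, -0.12, -0.6, 0, 0, 1.0, -1], [-0.24, -0.25, -0.6, 0, 0, 1.0, -1], [-0.25, -0.32, 0.0, 0, 0, 1.0, -1]]
[[-0.21, -0.36, 0.0, 0, 0, 1.0, -1], [-0.16, -0.4, 0.0, 0, 0, 1.0, -1], [-0.11, -0.42, 0.0, 0, 0, 1.0, -1], [-0.05, -0.44, 0.0, 0, 0, 1.0, -1], [0.01, -0.46, 0.0, 0, 0, 1.0, -1], [0.08, -0.45, 0.0, 0, 0, 1.0, -1], [0.15, -0.44, 0.0, 0, 0, 1.0, -1], [0.21, -0.41, 0.0, 0, 0, 1.0, -1]]
[[0.27, -0.37, 0.0, 0, 0, 1.0, -1], [0.27, -0.29, 0.0, 0, 0, 1.0, -1], [0.29, -0.24, 0.8, 0, 0, 0.0, -1], [0.29, -0.18, 0.8, 0, 0, 0.0, -1]]
end [513.8 -21. ] 4.194 max [0.29 0.46 0.8  0.   0.   1.  ]
```

Request:
play_rows:
  deltas:
    - [-0.01,0.02,0,0,0,0,-1]
    - [0,0,0,0,0,0,-1]
    - [0,0,0,0,0,0,-1]
    - [0,0,0,0,0,0,-1]
    - [0,0,0,0,0,1,-1]
    - [-0.15,-0.12,-0.6,0,0,1,-1]
    - [-0.24,-0.25,-0.6,0,0,1,-1]
    - [-0.25,-0.32,0,0,0,1,-1]

```text
time_s: 13.88
eef_pos: [469.8, 157.2, 92.0]
ee_rot: [-0.003, 0.152, 0.988, -0.001]
force: [-0.8, -0.5, -0.2]
grip_width: 0.003
```

Request:
play_rows:
  deltas:
    - [-0.21,-0.36,0,0,0,1,-1]
    - [-0.16,-0.4,0,0,0,1,-1]
    - [-0.11,-0.42,0,0,0,1,-1]
    - [-0.05,-0.44,0,0,0,1,-1]
    - [0.01,-0.46,0,0,0,1,-1]
    - [0.08,-0.45,0,0,0,1,-1]
    - [0.15,-0.44,0,0,0,1,-1]
    - [0.21,-0.41,0,0,0,1,-1]

```text
time_s: 14.55
eef_pos: [469.0, 21.3, 95.8]
ee_rot: [-0.0, -0.262, 0.965, -0.0]
force: [-0.1, 0.9, -0.4]
grip_width: 0.004
```

Request:
play_rows:
  deltas:
    - [0.27,-0.37,0,0,0,1,-1]
    - [0.27,-0.29,0,0,0,1,-1]
    - [0.29,-0.24,0.8,0,0,0,-1]
    - [0.29,-0.18,0.8,0,0,0,-1]

```text
time_s: 14.88
eef_pos: [513.4, -21.7, 159.6]
ee_rot: [-0.002, -0.359, 0.933, 0.001]
force: [0.3, -0.4, -0.1]
grip_width: -0.004
```

Run:
```python
from h import *
for i in range(4):
    t=sensors.sense()['time_s']; c=snap('scene'); print(t,pegd(c),pegangle(c,98))
s=sensors.sense();print(s['time_s'],s['eef_pos'].round(1),s['ee_rot'].round(3))
```

```text
14.8833 (4.565, 125.5, 163, 98) (4.53, 124.6, 196)
14.9333 (4.658, 126.4, 165, 106) (4.614, 125.0, 192)
14.9833 (4.74, 126.1, 169, 109) (4.702, 124.8, 195)
15.0333 (4.83, 126.2, 164, 107) (4.796, 124.4, 202)
15.0833 [514.  -21.1 159.9] [ 0.    -0.359  0.933 -0.   ]
```

Request:
play_rows:
  deltas:
    - [-0.04,0.51,0,0,0,-1,-1]
    - [-0.04,0.51,0,0,0,-1,-1]
    - [-0.04,0.51,0,0,0,-1,-1]
    - [-0.04,0.51,0,0,0,-1,-1]
    - [-0.04,0.51,0,0,0,-1,-1]
    - [-0.04,0.51,0,0,0,-1,-1]
    - [-0.04,0.51,0,0,0,-1,-1]
    - [-0.04,0.51,0,0,0,-1,-1]

```text
time_s: 15.75
eef_pos: [499.8, 143.4, 158.4]
ee_rot: [-0.001, 0.054, 0.999, -0.0]
force: [0.7, -0.2, 0.3]
grip_width: 0.002
```

Request:
play_rows:
  deltas:
    - [-0.04,0.51,0,0,0,-1,-1]
    - [-0.04,0.51,0,0,0,-1,-1]
    - [0,0.02,-0.2,0,0,-1,-1]
    - [0,0,-0.2,0,0,-1,-1]
    - [0,0,0,0,0,-1,-1]
    - [0,0,0,0,0,-1,-1]
    - [0,0,0,0,0,0,-1]
    - [0,0,0,0,0,0,-1]

```text
time_s: 16.42
eef_pos: [497.1, 183.9, 142.9]
ee_rot: [-0.001, 0.356, 0.935, -0.0]
force: [-0.3, -0.3, 0.5]
grip_width: -0.003
```

Request:
play_rows:
  deltas:
    - [0,0,0,0,0,0,-1]
    - [0,0,0,0,0,0,-1]
    - [0,0,0,0,0,0,-1]
    - [0,0,0,0,0,0,-1]
    - [0,0,0,0,0,0,-1]
    - [0,0,0,0,0,0,-1]

```text
time_s: 16.92
eef_pos: [497.8, 183.8, 143.7]
ee_rot: [0.0, 0.357, 0.934, 0.0]
force: [-0.1, 0.3, 0.6]
grip_width: 0.004
```

Run:
```python
from h import *
for i in range(3):
    t=sensors.sense()['time_s']; c=snap('scene'); print(t,pegd(c))
s=sensors.sense();print(s['time_s'],s['eef_pos'].round(1),s['ee_rot'].round(3))
```

```text
16.9167 (1.702, 123.2, 133, 79)
16.9667 (1.781, 123.2, 130, 75)
17.0167 (1.868, 124.1, 131, 70)
17.0667 [497.9 183.8 143.7] [0.    0.357 0.934 0.   ]
```

Run:
```python
from plan2 import *
stroke2([497.9,183.8],4,-48,[.08,.13,.144,.146,.146,.146,.146,.146,.146,.146,.146,.146,.128,.12,.11])
```

```text
a0 2.2504515439741217
[[-0.02, 0.02, 0.0, 0, 0, 0.0, -1], [0.0, 0.0, 0.0, 0, 0, 0.0, -1], [0.0, 0.0, 0.0, 0, 0, 0.0, -1], [0.0, 0.0, 0.0, 0, 0, 1.0, -1], [-0.18, -0.16, -0.6, 0, 0, 1.0, -1], [-0.28, -0.3, -0.6, 0, 0, 1.0, -1], [-0.26, -0.37, 0.0, 0, 0, 1.0, -1], [-0.2, -0.41, 0.0, 0, 0, 1.0, -1]]
[[-0.14, -0.43, 0.0, 0, 0, 1.0, -1], [-0.08, -0.45, 0.0, 0, 0, 1.0, -1], [-0.01, -0.46, 0.0, 0, 0, 1.0, -1], [0.05, -0.45, 0.0, 0, 0, 1.0, -1], [0.12, -0.44, 0.0, 0, 0, 1.0, -1], [0.18, -0.42, 0.0, 0, 0, 1.0, -1], [0.24, -0.38, 0.0, 0, 0, 1.0, -1], [0.3, -0.35, 0.0, 0, 0, 1.0, -1]]
[[0.3, -0.27, 0.0, 0, 0, 1.0, -1], [0.3, -0.21, 0.8, 0, 0, 0.0, -1], [0.31, -0.16, 0.8, 0, 0, 0.0, -1]]
end [523.1 -25.8] 4.276 max [0.31 0.46 0.8  0.   0.   1.  ]
```

Request:
play_rows:
  deltas:
    - [-0.02,0.02,0,0,0,0,-1]
    - [0,0,0,0,0,0,-1]
    - [0,0,0,0,0,0,-1]
    - [0,0,0,0,0,1,-1]
    - [-0.18,-0.16,-0.6,0,0,1,-1]
    - [-0.28,-0.3,-0.6,0,0,1,-1]
    - [-0.26,-0.37,0,0,0,1,-1]
    - [-0.2,-0.41,0,0,0,1,-1]

```text
time_s: 17.73
eef_pos: [458.7, 134.8, 94.4]
ee_rot: [-0.001, 0.1, 0.995, -0.0]
force: [1.2, 0.2, 0.6]
grip_width: 0.002
```

Request:
play_rows:
  deltas:
    - [-0.14,-0.43,0,0,0,1,-1]
    - [-0.08,-0.45,0,0,0,1,-1]
    - [-0.01,-0.46,0,0,0,1,-1]
    - [0.05,-0.45,0,0,0,1,-1]
    - [0.12,-0.44,0,0,0,1,-1]
    - [0.18,-0.42,0,0,0,1,-1]
    - [0.24,-0.38,0,0,0,1,-1]
    - [0.3,-0.35,0,0,0,1,-1]

```text
time_s: 18.4
eef_pos: [486.8, -1.1, 95.8]
ee_rot: [-0.0, -0.312, 0.95, -0.0]
force: [0.6, -0.5, -0.2]
grip_width: 0.005
```

Request:
play_rows:
  deltas:
    - [0.3,-0.27,0,0,0,1,-1]
    - [0.3,-0.21,0.8,0,0,0,-1]
    - [0.31,-0.16,0.8,0,0,0,-1]

```text
time_s: 18.65
eef_pos: [522.7, -26.4, 159.5]
ee_rot: [-0.002, -0.359, 0.933, 0.001]
force: [0.4, 0.1, 0.2]
grip_width: -0.001
```

Run:
```python
from h import *
for i in range(3):
    t=sensors.sense()['time_s']; c=snap('scene'); print(t,pegd(c),pegangle(c,98))
s=sensors.sense();print(s['time_s'],s['eef_pos'].round(1),s['ee_rot'].round(3))
```

```text
18.65 (4.687, 126.1, 163, 106) (4.649, 124.7, 185)
18.7 (4.779, 125.8, 166, 102) (4.745, 124.3, 195)
18.75 (4.868, 125.9, 175, 109) (4.832, 124.1, 196)
18.8 [524.5 -26.4 161.6] [ 0.002 -0.359  0.933 -0.001]
```

Request:
play_rows:
  deltas:
    - [-0.12,0.47,0,0,0,-1,-1]
    - [-0.12,0.47,0,0,0,-1,-1]
    - [-0.12,0.47,0,0,0,-1,-1]
    - [-0.12,0.47,0,0,0,-1,-1]
    - [-0.12,0.47,0,0,0,-1,1]
    - [-0.12,0.47,0,0,0,-1,1]
    - [-0.12,0.47,0,0,0,-1,1]
    - [-0.12,0.47,0,0,0,-1,1]

```text
time_s: 19.47
eef_pos: [483.5, 125.7, 158.7]
ee_rot: [-0.001, 0.054, 0.999, -0.0]
force: [-0.2, -0.5, 0.0]
grip_width: 0.567
```

Request:
play_rows:
  deltas:
    - [-0.12,0.47,0,0,0,-1,1]
    - [-0.12,0.47,0,0,0,-1,1]
    - [0,0,-0.1,0,0,-1,1]
    - [0,0,-0.1,0,0,-1,1]
    - [0,0,0,0,0,-1,1]
    - [0,0,0,0,0,0,1]
    - [0,0,0,0,0,0,1]
    - [0,0,0,0,0,0,1]

```text
time_s: 20.13
eef_pos: [474.7, 162.2, 151.4]
ee_rot: [-0.0, 0.307, 0.952, -0.0]
force: [-1.1, 0.3, 0.0]
grip_width: 0.999
```

Request:
play_rows:
  deltas:
    - [0,0,0,0,0,0,1]
    - [0,0,0,0,0,0,1]
    - [0,0,0,0,0,0,1]
    - [0,0,0,0,0,0,1]
    - [0,0,0,0,0,0,1]
    - [0,0,0,0,0,0,1]

```text
time_s: 20.63
eef_pos: [475.1, 162.2, 151.7]
ee_rot: [0.0, 0.308, 0.951, 0.0]
force: [-0.7, -1.0, -0.6]
grip_width: 1.001
```

Run:
```python
from h import *
for n in ('scene','scene','top'):
    t=sensors.sense()['time_s']; c=snap(n); print(n,t,pegd(c))
    z=c['z_map']; yy,xx=np.mgrid[:420,:560]; d=rays(c,np.c_[xx.ravel(),yy.ravel()])
    W=np.array(c['eye'])+d*z.ravel()[:,None]; q=W[:,:2]-A; r=np.hypot(*q.T); a=np.arctan2(q[:,1],q[:,0])%(2*np.pi)
    for lo in (150,160,170,180,190,200,210):
        k=(W[:,2]>82)&(W[:,2]<96)&(r>lo)&(r<lo+10)&(a>3.3)&(a<4.1)
        if k.sum()>3: print(lo,k.sum(),a[k].mean().round(3),W[k,2].mean().round(1),(np.ptp(a[k])*lo).round(1))
s=sensors.sense();print(s['time_s'],s['eef_pos'].round(1),s['ee_rot'].round(3),s['grip_width'])
```

```text
scene 20.6333 (1.856, 123.7, 134, 72)
160 5 3.708 86.0 5.7
170 31 3.713 87.1 26.6
180 38 3.718 88.0 31.0
190 37 3.716 88.4 28.2
200 36 3.708 88.0 33.1
scene 20.6833 (1.935, 123.1, 135, 76)
160 7 3.718 87.6 9.0
170 28 3.714 87.5 25.1
180 36 3.719 88.0 30.6
190 40 3.713 87.7 32.7
200 37 3.707 87.9 30.6
top 20.7333 None
160 5 3.704 91.4 5.0
170 35 3.708 89.7 23.2
180 57 3.706 90.4 28.9
190 56 3.707 90.2 29.3
200 53 3.709 90.2 29.1
20.7833 [475.1 162.2 151.7] [ 0.     0.308  0.951 -0.   ] 1.0005313023931606
```

Request:
play_rows:
  deltas:
    - [0,0,0,0,0,0,1]
    - [0,0,0,0,0,0,1]
    - [0,0,0,0,0,0,1]
    - [0,0,0,0,0,0,1]
    - [0,0,0,0,0,0,1]
    - [0,0,0,0,0,0,1]
    - [0,0,0,0,0,0,1]
    - [0,0,0,0,0,0,1]

```text
time_s: 21.45
eef_pos: [475.0, 162.2, 151.7]
ee_rot: [0.0, 0.308, 0.951, -0.0]
force: [-0.1, 0.2, 0.2]
grip_width: 0.997
```

Request:
play_rows:
  deltas:
    - [0,0,0,0,0,0,1]
    - [0,0,0,0,0,0,1]
    - [0,0,0,0,0,0,1]
    - [0,0,0,0,0,0,1]
    - [0,0,0,0,0,0,1]
    - [0,0,0,0,0,0,1]
    - [0,0,0,0,0,0,1]
    - [0,0,0,0,0,0,1]

```text
time_s: 22.12
eef_pos: [475.0, 162.2, 151.7]
ee_rot: [0.0, 0.308, 0.951, -0.0]
force: [0.5, 0.8, 1.2]
grip_width: 1.001
```

Request:
play_rows:
  deltas:
    - [0,0,0,0,0,0,1]
    - [0,0,0,0,0,0,1]
    - [0,0,0,0,0,0,1]
    - [0,0,0,0,0,0,1]
    - [0,0,0,0,0,0,1]
    - [0,0,0,0,0,0,1]
    - [0,0,0,0,0,0,1]
    - [0,0,0,0,0,0,1]

```text
time_s: 22.78
eef_pos: [475.0, 162.3, 151.7]
ee_rot: [0.0, 0.308, 0.951, -0.0]
force: [-0.0, 0.6, -0.6]
grip_width: 1.002
```

Request:
play_rows:
  deltas:
    - [0,0,0,0,0,0,1]
    - [0,0,0,0,0,0,1]
    - [0,0,0,0,0,0,1]
    - [0,0,0,0,0,0,1]
    - [0,0,0,0,0,0,1]
    - [0,0,0,0,0,0,1]
    - [0,0,0,0,0,0,1]
    - [0,0,0,0,0,0,1]

```text
time_s: 23.45
eef_pos: [475.0, 162.2, 151.7]
ee_rot: [-0.0, 0.308, 0.951, -0.0]
force: [-0.2, -0.5, -0.2]
grip_width: 0.997
```

Request:
play_rows:
  deltas:
    - [0,0,0,0,0,0,1]
    - [0,0,0,0,0,0,1]
    - [0,0,0,0,0,0,1]
    - [0,0,0,0,0,0,1]
    - [0,0,0,0,0,0,1]
    - [0,0,0,0,0,0,1]
    - [0,0,0,0,0,0,1]
    - [0,0,0,0,0,0,1]

```text
time_s: 24.12
eef_pos: [475.1, 162.2, 151.7]
ee_rot: [0.0, 0.308, 0.951, -0.0]
force: [0.8, 0.0, -0.1]
grip_width: 0.999
```

Request:
play_rows:
  deltas:
    - [0,0,0,0,0,0,1]
    - [0,0,0,0,0,0,1]
    - [0,0,0,0,0,0,1]
    - [0,0,0,0,0,0,1]
    - [0,0,0,0,0,0,1]
    - [0,0,0,0,0,0,1]

```text
time_s: 24.62
eef_pos: [475.1, 162.2, 151.7]
ee_rot: [0.0, 0.308, 0.951, 0.0]
force: [0.8, -0.2, 0.5]
grip_width: 1.0
```

Run:
```python
from h import *
for n in ('scene','scene','scene'):
    t=sensors.sense()['time_s']; c=snap(n); print(n,t,pegd(c))
s=sensors.sense();print(s['time_s'],s['eef_pos'].round(1),s['ee_rot'].round(3),s['grip_width'])
```

```text
scene 24.6167 (1.628, 123.2, 84, 58)
scene 24.6667 (1.669, 123.8, 133, 76)
scene 24.7167 (1.737, 123.5, 132, 76)
24.7667 [475.  162.2 151.7] [-0.     0.308  0.951 -0.   ] 0.9970969712584318
```

Run:
```python
from plan2 import *
inc=[-.0765,-.0765,0,0,0,.10,.11,.11,.11,.108,.105,.10,.09,.082,.074,.066,.058,.05,.042,.034,.026,.018,.01,.004]
dz=[0,0,0,0,-32,-32]+[0]*18
plan([475,162.2],2.503,inc,dz,[max(-.1047,min(.1047,i)) for i in inc],g=1)
```

```text
[[0.16, 0.18, 0.0, 0, 0, -0.73, 1], [0.16, 0.17, 0.0, 0, 0, -0.73, 1], [0.0, 0.0, 0.0, 0, 0, 0.0, 1], [0.0, 0.0, 0.0, 0, 0, 0.0, 1], [0.0, 0.0, -0.8, 0, 0, 0.0, 1], [-0.21, -0.23, -0.8, 0, 0, 0.95, 1], [-0.2, -0.27, 0.0, 0, 0, 1.0, 1], [-0.17, -0.3, 0.0, 0, 0, 1.0, 1]]
[[-0.14, -0.31, 0.0, 0, 0, 1.0, 1], [-0.11, -0.33, 0.0, 0, 0, 1.0, 1], [-0.06, -0.32, 0.0, 0, 0, 1.0, 1], [-0.03, -0.31, 0.0, 0, 0, 0.95, 1], [-0.0, -0.28, 0.0, 0, 0, 0.86, 1], [0.02, -0.25, 0.0, 0, 0, 0.78, 1], [0.04, -0.23, 0.0, 0, 0, 0.71, 1], [0.04, -0.2, 0.0, 0, 0, 0.63, 1]]
[[0.06, -0.18, 0.0, 0, 0, 0.55, 1], [0.05, -0.14, 0.0, 0, 0, 0.48, 1], [0.05, -0.13, 0.0, 0, 0, 0.4, 1], [0.04, -0.09, 0.0, 0, 0, 0.32, 1], [0.04, -0.07, 0.0, 0, 0, 0.25, 1], [0.02, -0.05, 0.0, 0, 0, 0.17, 1], [0.02, -0.03, 0.0, 0, 0, 0.1, 1], [0.01, -0.01, 0.0, 0, 0, 0.04, 1]]
end [466.6  27. ] 3.647 max [0.21 0.33 0.8  0.   0.   1.  ]
```

Request:
play_rows:
  deltas:
    - [0.16,0.18,0,0,0,-0.73,1]
    - [0.16,0.17,0,0,0,-0.73,1]
    - [0,0,0,0,0,0,1]
    - [0,0,0,0,0,0,1]
    - [0,0,-0.8,0,0,0,1]
    - [-0.21,-0.23,-0.8,0,0,0.95,1]
    - [-0.2,-0.27,0,0,0,1,0.8]
    - [-0.17,-0.3,0,0,0,1,0.6]
  squeeze: 20

```text
time_s: 25.43
eef_pos: [462.7, 143.7, 86.0]
ee_rot: [-0.002, 0.229, 0.973, -0.001]
force: [0.1, 0.5, 0.0]
grip_width: 0.805
```

Request:
play_rows:
  deltas:
    - [-0.14,-0.31,0,0,0,1,0.45]
    - [-0.11,-0.33,0,0,0,1,0.3]
    - [-0.06,-0.32,0,0,0,1,0.2]
    - [-0.03,-0.31,0,0,0,0.95,0.1]
    - [0,-0.28,0,0,0,0.86,0.1]
    - [0.02,-0.25,0,0,0,0.78,0.1]
    - [0.04,-0.23,0,0,0,0.71,0.1]
    - [0.04,-0.2,0,0,0,0.63,0.1]

```text
time_s: 26.1
eef_pos: [454.7, 54.1, 87.8]
ee_rot: [0.0, -0.13, 0.991, -0.0]
force: [-0.1, -0.2, -0.1]
grip_width: 0.549
```

Request:
play_rows:
  deltas:
    - [0.06,-0.18,0,0,0,0.55,0.1]
    - [0.05,-0.14,0,0,0,0.48,0.1]
    - [0.05,-0.13,0,0,0,0.4,0.1]
    - [0.04,-0.09,0,0,0,0.32,0.1]
    - [0.04,-0.07,0,0,0,0.25,0.1]
    - [0.02,-0.05,0,0,0,0.17,0.1]
    - [0.02,-0.03,0,0,0,0.1,0.1]
    - [0.01,-0.01,0,0,0,0.04,0.1]

```text
time_s: 26.77
eef_pos: [466.5, 26.8, 87.7]
ee_rot: [-0.0, -0.247, 0.969, -0.0]
force: [-0.4, 0.1, 0.4]
grip_width: 0.552
```

Run:
```python
from h import *
c=snap('scene'); print(pegd(c),pegangle(c,98,pr=True))
cv2.imwrite('pics/e1.png',cv2.cvtColor(cv2.resize(c['pixels'][100:250,190:400],(700,500),interpolation=cv2.INTER_CUBIC),cv2.COLOR_RGB2BGR))
s=sensors.sense();print(s['time_s'],s['eef_pos'].round(1),s['ee_rot'].round(3),s['force'],s['grip_width'])
```

```text
(2.288, 126.1, 539) [322. 155.]
(3.698, 116.3, 45) [273. 180.]
(3.855, 149.4, 24) [258. 184.]
(3.71, 116.3, 137, 45) None
26.8167 [466.5  26.9  87.7] [-0.    -0.246  0.969  0.   ] [ 0.05532386 -0.02279008 -0.6513166 ] 0.5515314790413941
```

View pics/e1.png

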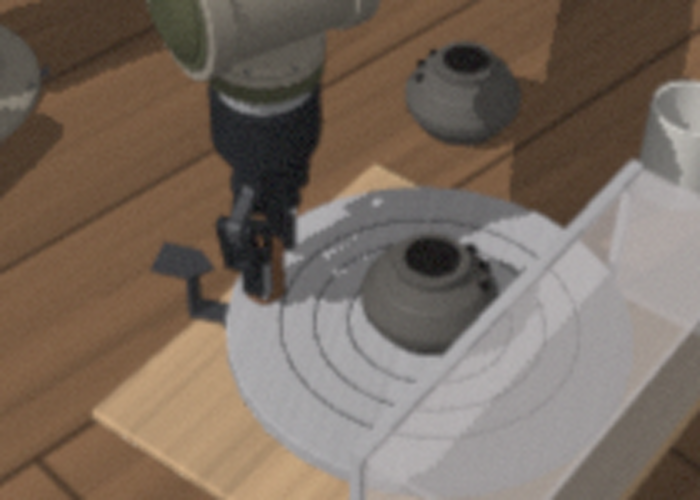

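The peg sits between the fingers at crop (275,275), close to the pointer. I'll let it settle, move the front finger off slightly, lift straight up and check.

Request:
play_rows:
  deltas:
    - [0,0,0,0,0,0,0.1]
    - [0,0,0,0,0,0,0.1]
    - [0,0,0,0,0,0,0.1]
    - [0,0,0,0,0,0,0.3]
    - [0,0,0.4,0,0,0,0.3]
    - [0,0,0.8,0,0,0,0.3]
    - [0,0,0.8,0,0,0,0.3]

```text
time_s: 27.4
eef_pos: [466.0, 27.2, 168.2]
ee_rot: [-0.001, -0.246, 0.969, 0.001]
force: [0.5, 0.1, 0.1]
grip_width: 0.648
```

Run:
```python
from h import *
for i in range(4):
    t=sensors.sense()['time_s']; c=snap('scene'); print(t,pegd(c),pegangle(c,98))
s=sensors.sense();print(s['time_s'],s['eef_pos'].round(1),s['force'])
```

```text
27.4 (3.724, 123.9, 147, 91) None
27.45 (3.724, 124.0, 146, 88) None
27.5 (3.722, 123.9, 145, 85) None
27.55 (3.721, 123.7, 141, 86) None
27.6 [466.7  27.1 167.8] [-0.54582472 -1.07701004 -1.2902956 ]
```

Request:
play_rows:
  deltas:
    - [0,0.3,0.6,0,0,0,0.3]
    - [-0.3,0.6,0.3,0,0,0,0.3]
    - [-0.4,0.8,0,0,0,0,0.3]
    - [-0.4,0.8,0,0,0,0,0.3]
    - [-0.4,0.8,0,0,0,0,0.3]
    - [-0.4,0.8,0,0,0,0,0.3]
    - [-0.4,0.8,0,0,0,0,0.3]
    - [-0.4,0.8,0,0,0,0,0.3]

```text
time_s: 28.27
eef_pos: [357.0, 256.2, 202.4]
ee_rot: [-0.001, -0.246, 0.969, -0.0]
force: [1.3, 0.3, -0.2]
grip_width: 0.653
```

Request:
play_rows:
  deltas:
    - [-0.4,0.8,0,0,0,0,0.3]
    - [-0.4,0.8,0,0,0,0,0.3]
    - [-0.3,0.8,0,0,0,0,0.3]
    - [-0.3,0.6,0,0,0,0,0.3]
    - [0,0.3,0,0,0,0,0.3]
    - [0,0,0,0,0,0,0.3]
    - [0,0,0,0,0,0,0.3]
    - [0,0,0,0,0,0,0.3]

```text
time_s: 28.93
eef_pos: [302.7, 386.2, 202.9]
ee_rot: [-0.001, -0.246, 0.969, -0.0]
force: [-0.1, -1.4, -0.2]
grip_width: 0.65
```

Run:
```python
from h import *
for n in ('scene','top','scene','top'):
    t=sensors.sense()['time_s']; c=snap(n); print(n,t,pegd(c),pegangle(c,98 if n=='scene' else 120))
z=c['z_map']; yy,xx=np.mgrid[:420,:560]; W=np.array(c['eye'])+rays(c,np.c_[xx.ravel(),yy.ravel()])*z.ravel()[:,None]
k=(W[:,2]>130)&(W[:,2]<150)&(np.hypot(*(W[:,:2]-A).T)<45); print('pot rim centre off axis',(W[k,:2].mean(0)-A).round(1),k.sum())
cv2.imwrite('pics/f1.png',cv2.cvtColor(c['pixels'],cv2.COLOR_RGB2BGR))
s=sensors.sense();print(s['time_s'],s['eef_pos'].round(1))
```

```text
scene 28.9333 (3.717, 123.6, 145, 82) None
top 28.9833 (3.71, 124.8, 142, 129) (3.702, 126.1, 144)
scene 29.0333 (3.721, 123.8, 146, 86) None
top 29.0833 (3.707, 125.0, 142, 131) (3.702, 126.2, 143)
pot rim centre off axis [-2.7 -1.2] 586
29.1333 [303.  386.4 203.6]
```

View pics/f1.png

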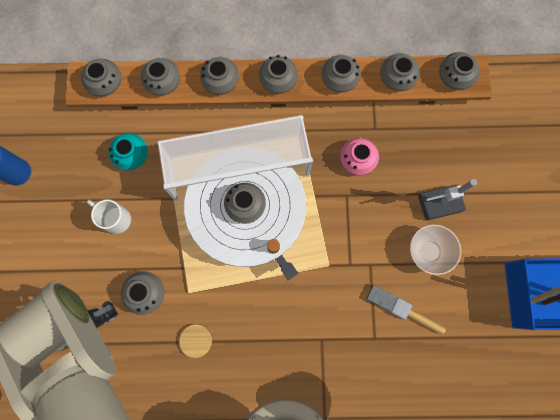

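```bash
python3 -c "
from rig import order
print(order.finish_job())"
```

```text
the job is handed in; nothing more can be done
None
```

The wheel ran at about 15 turns a minute for well over 10 seconds, then stopped with the peg lined up with the pointer. I let go and handed the job in at about 29 s of the 67 s allowed.

- **Running:** I made five passes at the peg with the closed fingers. One of them, at about 10 s, caught up too late and seems to have missed it. From about 9 s to 25 s I estimate 12.6 to 17.5 turns a minute. The stretch from about 14.5 s to 25 s also makes 10 seconds on its own.
- **Fastest reading:** After the second stroke, at about 7 s, I read roughly 17.8 turns a minute. The turn that followed fits up to 18.1, so I counted the 10 seconds only from about 9 s. No reading came near 22.
- **Stopping:** I tracked the peg with the open fingers around it, slowed it to rest, opened a little and lifted straight up. The force readings at the end of each move stayed under 3 N; I did not see the peaks in between.
- **Alignment:** The peg is at 3.708 rad in the top camera, against 3.707 for the pointer. The scene camera gave 3.72 against 3.714. The two agree to about 1 mm, and the peg did not move over the last 1.7 s watched.
- **Surroundings:** The last picture shows the pot on the middle of the wheel and the other things where they were. The pot's top measured about 3 mm off the axis, which I put down to the camera seeing mostly one side; I did not check it further.

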